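# Load the sample carrier in reverse order

### The job

Pack the four dark sample posts: lift each out of the wooden storage rack and stand it upright on the floor of its own bay in the blue carrier, near the middle of the bay, in reverse order, so that, seen from the robot, the post from the left end of the rack ends in the right end bay, the second from the left in the second from the right, and so on. Set them down rather than dropping them, and let none tip over.

Things in the scene. Friction and masses are not known exactly. Their poses are not given: they have to be found in the camera images.
- square_mid (a point): The square post, 34 x 34 mm in section, 90 mm tall: a solid dark grey sample length, about 0.13 to 0.25 kg, standing upright on the felt pad of its own outline in the storage rack. This point is its centre, half-way up; z runs along the post and points up. x and y are square to its faces.
- round_mid (a point): The round post, 38 mm in diameter, 96 mm tall: a solid dark grey sample length, about 0.13 to 0.25 kg, standing upright on the felt pad of its own outline in the storage rack. This point is its centre, half-way up; z runs along the post and points up.
- hex_mid (a point): The six-sided post, 36 mm across its flats, 41.6 mm across its corners, 80 mm tall: a solid dark grey sample length, about 0.13 to 0.25 kg, standing upright on the felt pad of its own outline in the storage rack. This point is its centre, half-way up; z runs along the post and points up. Two flats face along x, two corners along y.
- flat_mid (a point): The flat bar standing on end, 20 mm (its x) x 40 mm (its y) in section, 86 mm tall: a solid dark grey sample length, about 0.13 to 0.25 kg, standing upright on the felt pad of its own outline in the storage rack. This point is its centre, half-way up; z runs along the post and points up.
- pad_square: Grey felt pad (square, 52 mm, 3 mm thick) fixed in one bay of the storage rack; the square post starts on it, so the pad still shows that post's starting bay after it has left. Which bay it is changes from start to start. Origin at the centre of its underside, axes as the storage rack's.
- pad_round: Grey felt pad (round, 54 mm in diameter, 3 mm thick) fixed in one bay of the storage rack; the round post starts on it, so the pad still shows that post's starting bay after it has left. Which bay it is changes from start to start. Origin at the centre of its underside, axes as the storage rack's.
- pad_hex: Grey felt pad (six-sided, 58 mm across its corners, 3 mm thick) fixed in one bay of the storage rack; the six-sided post starts on it, so the pad still shows that post's starting bay after it has left. Which bay it is changes from start to start. Origin at the centre of its underside, axes as the storage rack's.
- pad_flat: Grey felt pad (oblong, 34 mm (x) x 54 mm (y), 3 mm thick) fixed in one bay of the storage rack; the flat post starts on it, so the pad still shows that post's starting bay after it has left. Which bay it is changes from start to start. Origin at the centre of its underside, axes as the storage rack's.
- storage: Storage rack, fixed, on the robot's left or right: wooden board 90 (x) x 262 (y) x 12 mm with ribs 6 mm wide, 10 mm above it, between four bays along y, centres y = +96, +32, -32, -96 mm, x = 0. Pad tops 15 mm above the table. Origin: centre of underside. x away from the robot, y to its left, turned up to 17 degrees. Small articles up to 24 mm high lie before and behind both racks.
- carrier: Carrier, fixed, on the other side: low blue plastic tray 72 (x) x 262 (y) mm, four empty bays along y, each 60 (x) x 58 (y) mm inside, centres y = +96, +32, -32, -96 mm, x = 0; walls 6 mm thick. Floor 5 mm and all wall tops 20 mm above the table. Origin: centre of underside on the table. x away from the robot, y to its left, turned up to 17 degrees.
Things that resemble listed ones, but are neither listed nor needed, are in the scene too. What is shaped like the part that bears flat_mid but pink is not meant. Leave any green look-alike of the part that bears square_mid alone.

How it is judged:
At the end, for the whole second after the job is handed in: Every post stands upright (within 0.1 rad), at rest and released, on the floor of the carrier (height within 5 mm) in the bay that mirrors the bay of its pad in the storage rack (leftmost to rightmost and so on), its centre within 15 mm along the row and 22 mm across it of the bay's centre (((y of pad_square in the frame of storage between 0.076 and 0.116 m and y of square_mid in the frame of carrier between -0.111 and -0.081 m) or (y of pad_square in the frame of storage between 0.012 and 0.052 m and y of square_mid in the frame of carrier between -0.047 and -0.017 m) or (y of pad_square in the frame of storage between -0.052 and -0.012 m and y of square_mid in the frame of carrier between 0.017 and 0.047 m) or (y of pad_square in the frame of storage between -0.116 and -0.076 m and y of square_mid in the frame of carrier between 0.081 and 0.111 m)) and x of square_mid in the frame of carrier between -0.022 and 0.022 m and z of square_mid in the frame of carrier between 0.045 and 0.055 m and angle between each of square_mid, round_mid, hex_mid, flat_mid's own z axis and vertical below 0.1 rad and linear speed of each of square, round, hex, flat below 0.03 m/s and ((y of pad_round in the frame of storage between 0.076 and 0.116 m and y of round_mid in the frame of carrier between -0.111 and -0.081 m) or (y of pad_round in the frame of storage between 0.012 and 0.052 m and y of round_mid in the frame of carrier between -0.047 and -0.017 m) or (y of pad_round in the frame of storage between -0.052 and -0.012 m and y of round_mid in the frame of carrier between 0.017 and 0.047 m) or (y of pad_round in the frame of storage between -0.116 and -0.076 m and y of round_mid in the frame of carrier between 0.081 and 0.111 m)) and x of round_mid in the frame of carrier between -0.022 and 0.022 m and z of round_mid in the frame of carrier between 0.048 and 0.058 m and ((y of pad_hex in the frame of storage between 0.076 and 0.116 m and y of hex_mid in the frame of carrier between -0.111 and -0.081 m) or (y of pad_hex in the frame of storage between 0.012 and 0.052 m and y of hex_mid in the frame of carrier between -0.047 and -0.017 m) or (y of pad_hex in the frame of storage between -0.052 and -0.012 m and y of hex_mid in the frame of carrier between 0.017 and 0.047 m) or (y of pad_hex in the frame of storage between -0.116 and -0.076 m and y of hex_mid in the frame of carrier between 0.081 and 0.111 m)) and x of hex_mid in the frame of carrier between -0.022 and 0.022 m and z of hex_mid in the frame of carrier between 0.04 and 0.05 m and ((y of pad_flat in the frame of storage between 0.076 and 0.116 m and y of flat_mid in the frame of carrier between -0.111 and -0.081 m) or (y of pad_flat in the frame of storage between 0.012 and 0.052 m and y of flat_mid in the frame of carrier between -0.047 and -0.017 m) or (y of pad_flat in the frame of storage between -0.052 and -0.012 m and y of flat_mid in the frame of carrier between 0.017 and 0.047 m) or (y of pad_flat in the frame of storage between -0.116 and -0.076 m and y of flat_mid in the frame of carrier between 0.081 and 0.111 m)) and x of flat_mid in the frame of carrier between -0.022 and 0.022 m and z of flat_mid in the frame of carrier between 0.043 and 0.053 m); the robot touches nothing.
It fails at once if a post is tipped over (by more than 0.6 rad) (angle between any of square_mid, round_mid, hex_mid, flat_mid's own z axis and vertical above 0.6 rad).
It fails at once if a post is dropped or thrown (in the air, touched by nothing, 20 mm or more above the height at which it stood in the rack) ((height (world z) of square_mid above 0.08 m and contact force between square and anything else below 0.01 N) or (height (world z) of round_mid above 0.083 m and contact force between round and anything else below 0.01 N) or (height (world z) of hex_mid above 0.075 m and contact force between hex and anything else below 0.01 N) or (height (world z) of flat_mid above 0.078 m and contact force between flat and anything else below 0.01 N)).
It also fails if it takes over 109 s, if anything falls off the work surface, if the arm or the gripper's body presses on something with over 40 N, if the wrist force passes 120 N, or if a joint passes its speed limit or range.

### The arm

A 7-joint arm with a two-finger parallel gripper is mounted at the origin on the work surface. World frame = base frame: x ahead of the robot, y to its left, z up, the work surface at z = 0. Lengths are in m, angles in rad, forces in N, time in s.
With the tool pointing down it reaches from about 0.35 to 0.9 m from the base axis. Payload 8.1 kg.
Tool frame: the origin (TCP) lies midway between the tips of the shut fingers; the grasp point (between the pads) lies 19 mm behind it; z points along the fingers, y is the line along which they close (so a half turn about z gives the same grasp; the last joint's range is limited). The gripper opens to 85 mm and grips with 20 to 120 N. Pads are 22 mm wide; open, the fingers measure 114 mm over their backs; the gripper's body (76 mm by 85 mm) begins 54 mm behind the grasp point. The pads swing forward as they close: fully open they stand 13 mm farther back than shut.
Start: joints at [-1.445, 0.434, 0.025, 1.573, -0.012, 1.134, -0.075], TCP at [0.142, 0.609, 0.231] pointing down, gripper open.
Joint ranges: [-2.62, 2.62], [-0.44, 2.09], [-1.27, 1.32], [0.08, 2.57], [-1.32, 4.46], [0.12, 2], [-2.74, 2.74]. Speed limits (rad/s): [2.22, 2.22, 3.01, 3.01, 3.14, 3.14, 3.14].

### API

Orientations are given as a unit quaternion [x, y, z, w].
In Python, from cell import telemetry, snapshot, get_calibration, arm, trace, pinpoint gives the robot as it stands.
- The arm moves only by the tool move_arm, never from a script. Its argument "series" is one flat list of numbers, 7 for each row, row after row: the shift along the tool's x, y, z in m, then the turn, a rotation vector about the tool's x, y, z in degrees, then the finger opening in m, from 0 to 0.0854. In form: [x, y, z, wx, wy, wz, jaw, x, y, z, wx, wy, wz, jaw, ...]. A call has exactly 8 rows; each row is the pose to reach, as a shift and turn from the pose commanded when the call began, along the tool's axes at that moment; what a row does not reach only later rows make up. A row lasts 1/8 s, in which the tool goes at most 62.5 mm and 10.7 degrees, less where a joint would pass 70% of its speed; a pose out of reach is approached as far as the arm can. A call with a gripper value outside its range is refused whole. The fingers move at their own pace and stop on an object; the grip force is fixed at half the most. Time passes only in rows, so rows that repeat a pose let the fingers close, or fill a call up. It gives the time, the measured TCP pose, the force, the opening and the grip force at its end, in the units of the state.
- telemetry.get_state(): the state, without advancing time (a new reading comes with each control period).
- snapshot(name): name is "scene" or "top"; returns the picture (384x512x3 uint8, red, green, blue); there is no depth.
- get_calibration(name): a dict with "K" (3x3 intrinsics, pixels), "T" (4x4, takes a point from camera to world coordinates). Camera axes: x right, y down, z forward; pixel columns grow to the right and rows downward; lengths in m; the calibration is good to about 2 mm. A picture is of the moment at which its call begins. get_calibration takes no time and is no camera call.
- arm.finish_job(): hands the job in; it is judged then, once.
Trained networks look in the newest picture that a camera, given by its name, has taken for a name from the list of things; names that differ only in an ending like _2 or _b are one class to them, and where a whole thing is asked for, a point or a joint stands for the part that bears it (a point fixed in the world has none). Each returns a list of dicts, best first, with "p" (0 to 1); they miss things now and then, are a little off and sometimes report something else, mostly with a low value. They report only what shows in the picture. A call takes as long as a camera call. They do not tell look-alikes from the thing itself.
- trace(camera, query): "region" (384x512 bool, what is visible of it) and "box" ([centre column, centre row, width, height] in pixels, round what is visible of it).
- pinpoint(camera, query): "position" ([row, column] in pixels: a listed point, or the origin of a listed thing).
The state is a dict: "clock": time; "joint_pos": joint angles; "qvel": joint speeds; "tau": joint torques, N m; "tcp_pos": TCP position; "tool_rot": TCP orientation; "ft_force": force on the tool from outside, world axes, zero at the start; "torque": the same for the moment, N m; "width": finger opening in m; "gripper_force": force on a finger pad.
Only numpy, scipy, OpenCV 4.12 (cv2) and the standard library are available. Lean on these libraries where they do the work, as an engineer would, in place of code of your own. Each camera call takes 0.05 s, during which the arm holds its last target. There are 200 camera calls.

## Working session

There is one attempt and no reset: what is moved stays moved. The work goes in short steps, Python scripts to look and compute and a tool call to move; the robot and the scene stay as the last step left them, time stands still between calls to the robot, and variables do not carry over. Pictures are saved under pics/ and viewed, at most 14 in all, crops included, and the job is handed in when it is done.

Besides the shell and the picture viewer there is one more tool, called after "Call:" in YAML: its name, and indented under it one key for each argument. move_arm: Moves the arm, as the interface text tells. Its arguments: {"type":"object","properties":{"series":{"type":"array"}},"required":["series"]}

```bash
mkdir -p pics; ls
python3 - <<'E'
from cell import *
import cv2,numpy as np
np.set_printoptions(precision=4,suppress=True)
for n in("scene","top"):
    im=snapshot(n); cv2.imwrite(f"pics/{n}0.png",cv2.resize(im[...,::-1],(800,600),interpolation=cv2.INTER_CUBIC))
    c=get_calibration(n);print(n,np.array(c["K"]),np.array(c["T"]))
s=telemetry.get_state();print(s)
E
```

```text
pics
scene [[360.3868   0.     259.8828]
 [  0.     360.3868 189.6584]
 [  0.       0.       1.    ]] [[-0.0407  0.7302 -0.682   1.0579]
 [ 0.9992  0.0261 -0.0317  0.0797]
 [-0.0053 -0.6828 -0.7306  0.6903]
 [ 0.      0.      0.      1.    ]]
top [[382.5231   0.     256.4705]
 [  0.     382.5231 189.5912]
 [  0.       0.       1.    ]] [[-0.028  -0.9864  0.1619  0.3722]
 [-0.9996  0.0272 -0.0072  0.0541]
 [ 0.0027 -0.1621 -0.9868  0.8958]
 [ 0.      0.      0.      1.    ]]
{'clock': 0.1, 'joint_pos': array([-1.4446,  0.4352,  0.0249,  1.574 , -0.0116,  1.134 , -0.0751]), 'qvel': array([ 0.0019, -0.0009, -0.0015, -0.0032,  0.0009, -0.0002,  0.0004]), 'tau': array([  0.0028, -67.1765,   1.0279, -31.691 ,   0.0157,   0.0072,
         0.    ]), 'tcp_pos': array([0.1417, 0.6083, 0.2306]), 'tool_rot': array([ 0.1141,  0.9935, -0.0007, -0.    ]), 'ft_force': array([-0.735 , -0.6452,  0.7305]), 'torque': array([-0.0193,  0.0152,  0.0185]), 'gripper_force': 0.0, 'width': 0.08571740656266123}
```

View pics/scene0.png

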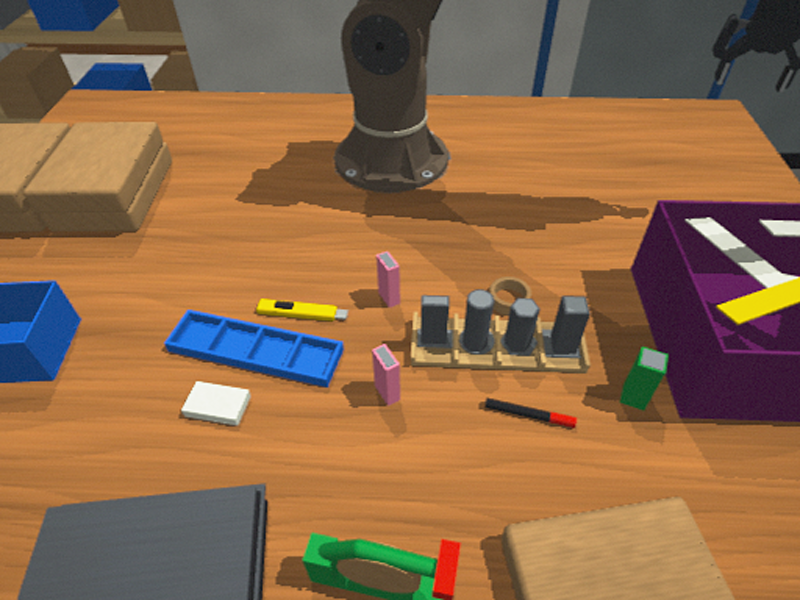

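View pics/top0.png

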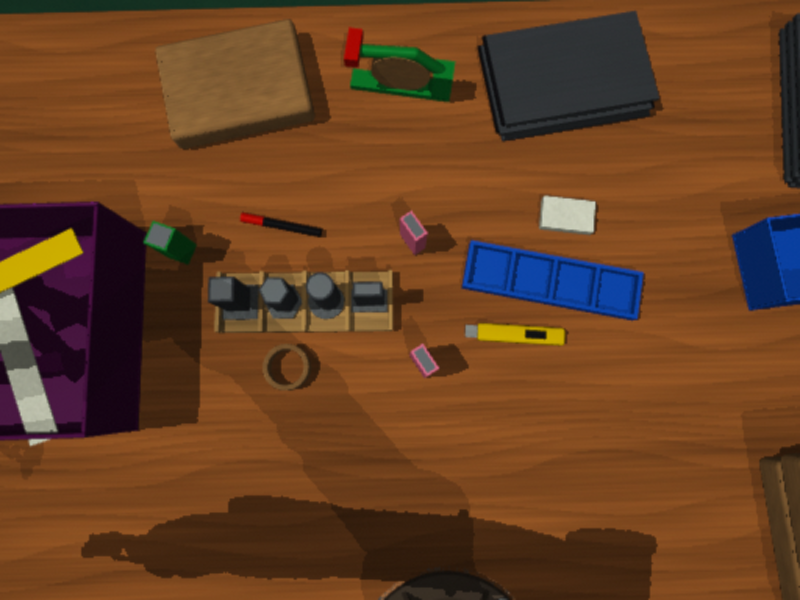

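The rack is on the robot's left, and from left to right it holds square (top view ~228,292), hex (278,292), round (322,290) and flat (368,295). The empty carrier is at about (553,280). The decoys are the two pink bars at (413,232) and (425,360) and the green post at (165,240). None of them is dark grey or on the rack, so I'll leave them alone.

```bash
cat > h.py <<'E'
from cell import *
import cv2,numpy as np
from scipy.optimize import minimize
np.set_printoptions(precision=4,suppress=True)
C={n:{k:np.array(v) for k,v in get_calibration(n).items() if k in"KT"} for n in("scene","top")}
def proj(n,P):
    Ti=np.linalg.inv(C[n]["T"]);p=(np.c_[P,np.ones(len(P))]@Ti.T)[:,:3]@C[n]["K"].T
    return p[:,:2]/p[:,2:]
def ray(n,rc,z):
    d=C[n]["T"][:3,:3]@np.linalg.inv(C[n]["K"])@[rc[1],rc[0],1];o=C[n]["T"][:3,3]
    return (o+d*(z-o[2])/d[2])
def box(a,b): return np.array([[a,b],[a,-b],[-a,-b],[-a,b]])/2
t=np.arange(0,360,6)*np.pi/180; h=np.arange(6)*np.pi/3+np.pi/2
SH={"square_mid":(box(.034,.034),.09),"round_mid":(.019*np.c_[np.cos(t),np.sin(t)],.096),
"hex_mid":(.0208*np.c_[np.cos(h),np.sin(h)],.08),"flat_mid":(box(.02,.04),.086),"carrier":(box(.072,.262),.02)}
def sil(n,name,q,z0):
    s,H=SH[name];c,sn=np.cos(q[2]),np.sin(q[2]);xy=s@np.array([[c,sn],[-sn,c]])+q[:2]
    P=np.vstack([np.c_[xy,np.full(len(xy),z)] for z in(z0,z0+H)])
    hull=cv2.convexHull(proj(n,P).astype(np.float32))[:,0]
    m=np.zeros((384*4,512*4),np.uint8);cv2.fillConvexPoly(m,np.round(hull*4+1.5).astype(int),1);return m>0
def fit(name,regs,q0,z0):
    R={n:cv2.resize(r.astype(np.uint8),None,fx=4,fy=4,interpolation=cv2.INTER_NEAREST)>0 for n,r in regs.items()}
    def f(u):
        q=np.array(q0)+np.array(u)*[.01,.01,.1];s=0
        for n,r in R.items():
            m=sil(n,name,q,z0);s+=1-(m&r).sum()/(m|r).sum()
        return s/len(R)
    o=minimize(f,[0,0,0],method="Nelder-Mead",options=dict(initial_simplex=[[0,0,0],[1,0,0],[0,1,0],[0,0,1]],maxiter=120))
    return np.array(q0)+o.x*[.01,.01,.1],o.fun
E
python3 - <<'E'
from h import *
im={n:snapshot(n) for n in C}
for name in SH:
    z0=0 if name=="carrier" else .015
    regs={};q0=None
    for n in("top","scene"):
        r=trace(n,name);p=pinpoint(n,name)
        zz=z0 if name=="carrier" else z0+SH[name][1]/2
        print(name,n,[(round(d["p"],2),np.array(d["box"]).astype(int)) for d in r][:3],[(round(d["p"],2),ray(n,d["position"],zz)[:2]) for d in p][:3])
        if r: regs[n]=r[0]["region"]
        if p and q0 is None:q0=[*ray(n,p[0]["position"],zz)[:2],-.14 if name=="carrier" else 0]
    for n in regs: print("  fit",n,*fit(name,{n:regs[n]},q0,z0))
    print("  both",*fit(name,regs,q0,z0))
for q in("storage","pad_square","pad_hex","pad_round","pad_flat"):
    for n in C:
        p=pinpoint(n,q);print(q,n,[(round(d["p"],2),ray(n,d["position"],0 if q=="storage" else .012)[:2]) for d in p][:2])
E
```

```text
square_mid top [(0.76, array([109, 154,  34,  30])), (0.64, array([146, 187,  23,  23]))] [(0.92, array([0.5133, 0.2817])), (0.56, array([0.6065, 0.3802]))]
square_mid scene [(0.9, array([366, 206,  24,  39])), (0.88, array([411, 239,  31,  36]))] [(0.84, array([0.5143, 0.293 ])), (0.76, array([0.6126, 0.3715]))]
  fit top [0.5133 0.2817 0.    ] 1.0
  fit scene [0.5164 0.2906 0.0239] 0.07503234152652005
  both [0.5164 0.2906 0.0239] 0.5375161707632601
round_mid top [(0.56, array([205, 185,  18,  25]))] [(0.92, array([0.5193, 0.1597]))]
round_mid scene [(0.64, array([306, 205,  19,  40]))] [(0.94, array([0.5088, 0.1575]))]
  fit top [0.5191 0.157  0.1046] 0.07770800627943486
  fit scene [0.5164 0.1577 0.0984] 0.04974153906173806
  both [0.5187 0.1575 0.0993] 0.07527697792734211
hex_mid top [(0.83, array([178, 187,  21,  21])), (0.33, array([147, 189,  25,  21]))] [(0.58, array([0.5201, 0.2204]))]
hex_mid scene [(0.98, array([333, 208,  23,  33])), (0.17, array([364, 207,  22,  35]))] [(0.63, array([0.512 , 0.0954])), (0.56, array([0.5193, 0.2207]))]
  fit top [ 0.518   0.2221 -0.1964]
[... 871 characters left out ...]
.5366, -0.1774]))]
  fit top [ 0.5368 -0.1795 -0.2168] 0.02066835062807204
  fit scene [ 0.5341 -0.1789 -0.2178] 0.023902411174757887
  both [ 0.5367 -0.1785 -0.2118] 0.03958641572302085
storage scene [(0.87, array([0.5115, 0.1988]))]
storage top [(0.77, array([0.5193, 0.1926])), (0.2, array([0.5288, 0.0997]))]
pad_square scene [(0.63, array([0.5187, 0.2857]))]
pad_square top [(0.73, array([0.5112, 0.2845]))]
pad_hex scene [(0.53, array([0.5206, 0.224 ]))]
pad_hex top [(0.58, array([0.5139, 0.2265]))]
pad_round scene [(0.48, array([0.5021, 0.1521]))]
pad_round top [(0.61, array([0.5073, 0.152 ]))]
pad_flat scene [(0.59, array([0.5084, 0.09  ]))]
pad_flat top [(0.51, array([0.5117, 0.0954]))]
```

Call:
move_arm:
  series: [-0.212,-0.207,-0.05,0,0,75.5,0.085,-0.212,-0.207,-0.05,0,0,75.5,0.085,-0.212,-0.207,-0.05,0,0,75.5,0.085,-0.212,-0.207,-0.05,0,0,75.5,0.085,-0.212,-0.207,-0.05,0,0,75.5,0.085,-0.212,-0.207,-0.05,0,0,75.5,0.085,-0.212,-0.207,-0.05,0,0,75.5,0.085,-0.212,-0.207,-0.05,0,0,75.5,0.085]

```text
clock: 2.7
tcp_pos: [0.3013, 0.359, 0.2815]
tool_rot: [0.698, 0.716, 0.0, -0.0]
ft_force: [0.2, 0.1, 0.2]
width: 0.085
gripper_force: 0.0
```

```bash
cat >> h.py <<'E'
from scipy.spatial.transform import Rotation as Ro
def go(x,y,z,yaw=None):
    s=telemetry.get_state();R=Ro.from_quat(s["tool_rot"]).as_matrix()
    if yaw is None: yaw=.024
    Y=np.array([np.cos(yaw),np.sin(yaw),0]);Z=np.array([0,0,-1.]);G=np.c_[np.cross(Y,Z),Y,Z]
    print("shift",R.T@(np.array([x,y,z])-s["tcp_pos"]),"turn",Ro.from_matrix(R.T@G).as_rotvec(degrees=True),"at",s["tcp_pos"],"j",s["joint_pos"],"t",s["clock"],"w",s["width"])
E
python3 - <<'E'
from h import *
for n in C: snapshot(n)
for name,q0 in(("square_mid",[.516,.29,.02]),("flat_mid",[.515,.0943,.02]),("round_mid",[.518,.158,.02]),("hex_mid",[.517,.222,.02])):
    regs={}
    for n in C:
        p=proj(n,np.array([[q0[0],q0[1],.06]]))[0]
        for d in trace(n,name):
            if np.hypot(*(np.array(d["box"][:2])-p))<10 and n not in regs: regs[n]=d["region"]
    for n in regs: print(name,n,*fit(name,{n:regs[n]},q0,.015))
go(.516,.29,.23)
E
```

```text
square_mid scene [0.517  0.2909 0.0111] 0.04426644182124784
square_mid top [0.5195 0.2908 0.003 ] 0.04217497385848723
flat_mid scene [0.5134 0.0946 0.1037] 0.05695195672923958
flat_mid top [ 0.5153  0.0946 -0.1106] 0.11137658518654658
round_mid scene [0.5168 0.1574 0.0496] 0.13804251983932592
round_mid top [0.5186 0.1584 0.1153] 0.09423347398030946
hex_mid scene [ 0.5153  0.2221 -0.0493] 0.03981240229286087
hex_mid top [ 0.5174  0.2225 -0.1366] 0.05641025641025643
shift [-0.0743  0.2129  0.0513] turn [0.0003 0.0028 0.0473] at [0.3013 0.359  0.2813] j [-1.2751  0.1276  0.3279  1.8815 -0.0451  1.1397 -0.906 ] t 3.2 w 0.08485409302007121
```

Run:
```python
from h import *
im=snapshot("top")[...,::-1][125:245,120:290]
cv2.imwrite("pics/c1.png",cv2.resize(im,None,fx=4.5,fy=4.5,interpolation=cv2.INTER_CUBIC))
go(.518,.291,.20)
```

```text
shift [-0.0733  0.2149  0.0813] turn [0.0001 0.0055 0.0361] at [0.3013 0.359  0.2813] j [-1.2751  0.1276  0.328   1.8815 -0.0451  1.1397 -0.9061] t 3.25 w 0.08489869066579112
```

View pics/c1.png

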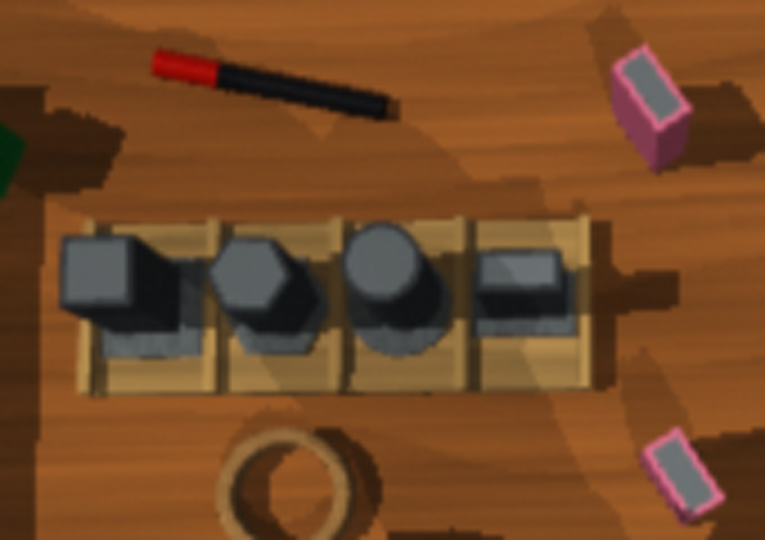

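The crop confirms the dark posts on the rack, left to right: square (97,270), hex (250,272), round (382,262) and flat (518,270). The pink bars and the green post stand off the rack. I'll take the square post first.

Call:
move_arm:
  series: [-0.073,0.215,0.05,0,0,0,0.085,-0.073,0.215,0.05,0,0,0,0.085,-0.073,0.215,0.06,0,0,0,0.085,-0.073,0.215,0.08,0,0,0,0.085,-0.073,0.215,0.1,0,0,0,0.085,-0.073,0.215,0.13,0,0,0,0.085,-0.073,0.215,0.13,0,0,0,0.085,-0.073,0.215,0.13,0,0,0,0.085]

```text
clock: 4.25
tcp_pos: [0.5184, 0.2915, 0.1523]
tool_rot: [0.698, 0.716, 0.0, 0.0]
ft_force: [0.4, 0.2, 1.1]
width: 0.0849
gripper_force: 0.0
```

Run:
```python
from h import *
im=snapshot("scene")[...,::-1][90:270,240:480]
cv2.imwrite("pics/c2.png",cv2.resize(im,None,fx=3.3,fy=3.3,interpolation=cv2.INTER_CUBIC))
go(.518,.291,.05)
```

```text
shift [-0.0008 -0.0009  0.1027] turn [ 0.0956 -0.0618  0.0291] at [0.5187 0.2917 0.1527] j [-0.8934  0.4778  0.4156  1.7709 -0.2323  0.9393 -0.357 ] t 4.3 w 0.08521714513372962
```

View pics/c2.png

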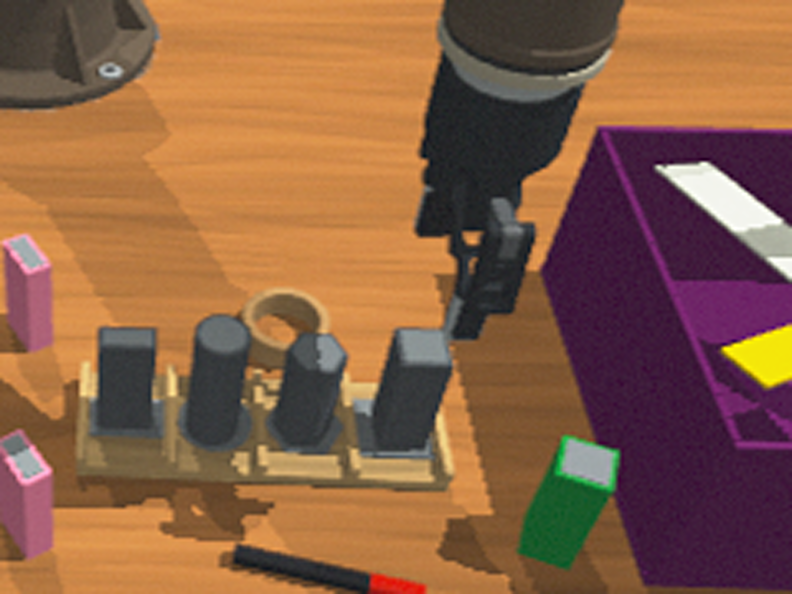

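The open fingers straddle the square post front to back and look centred, with the front fingertip at about (465,330). I'll go down and close.

Call:
move_arm:
  series: [-0.001,-0.001,0.04,0,0,0,0.085,-0.001,-0.001,0.08,0,0,0,0.085,-0.001,-0.001,0.1,0,0,0,0.085,-0.001,-0.001,0.102,0,0,0,0.085,-0.001,-0.001,0.102,0,0,0,0.085,-0.001,-0.001,0.102,0,0,0,0.02,-0.001,-0.001,0.102,0,0,0,0.02,-0.001,-0.001,0.102,0,0,0,0.02]

```text
clock: 5.3
tcp_pos: [0.5173, 0.2904, 0.0499]
tool_rot: [0.698, 0.716, 0.001, 0.0]
ft_force: [-1.8, -0.6, 10.0]
width: 0.0334
gripper_force: 40.0
```

Call:
move_arm:
  series: [0,0,0,0,0,0,0.02,0,0,0,0,0,0,0.02,0,0,0,0,0,0,0.02,0,0,0,0,0,0,0.02,0,0,-0.01,0,0,0,0.02,0,0,-0.02,0,0,0,0.02,0,0,-0.03,0,0,0,0.02,0,0,-0.03,0,0,0,0.02]

```text
clock: 6.3
tcp_pos: [0.5176, 0.2906, 0.0804]
tool_rot: [0.698, 0.716, 0.001, 0.0]
ft_force: [0.5, 0.6, -2.2]
width: 0.0336
gripper_force: 48.3
```

Run:
```python
from h import *
im=snapshot("scene")[...,::-1][90:270,240:480]
cv2.imwrite("pics/c3.png",cv2.resize(im,None,fx=3.3,fy=3.3,interpolation=cv2.INTER_CUBIC))
print(telemetry.get_state()["gripper_force"]);go(.516,-.273,.19)
```

```text
48.324188590049744
shift [-0.5631 -0.0148 -0.1105] turn [ 0.0445 -0.0349  0.0167] at [0.5172 0.2904 0.0798] j [-0.8632  0.565   0.3776  1.8381 -0.2818  0.7902 -0.3149] t 6.35 w 0.03335175268666938
```

View pics/c3.png

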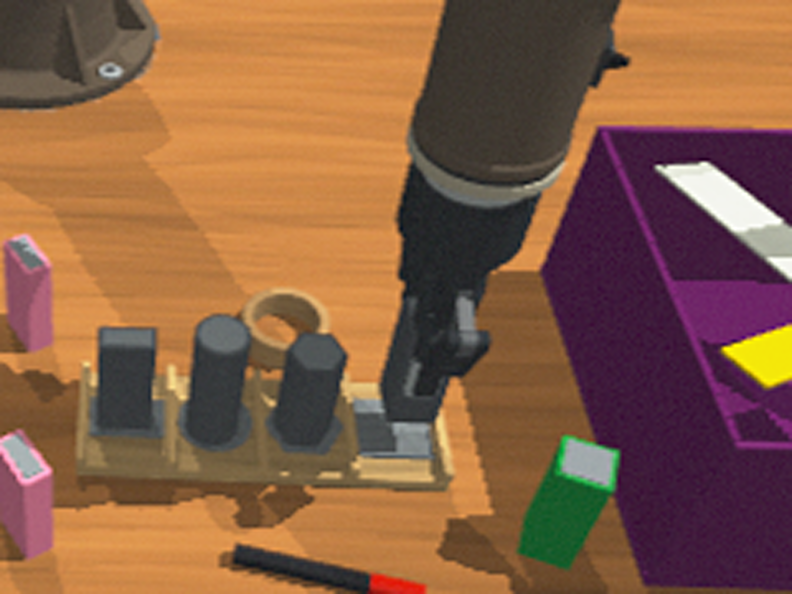

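Call:
move_arm:
  series: [0,0,-0.03,0,0,0,0.02,0,0,-0.07,0,0,0,0.02,-0.01,0,-0.1,0,0,0,0.02,-0.04,0,-0.11,0,0,0,0.02,-0.08,0,-0.11,0,0,0,0.02,-0.125,0,-0.11,0,0,0,0.02,-0.17,0,-0.11,0,0,0,0.02,-0.215,-0.005,-0.11,0,0,0,0.02]

```text
clock: 7.35
tcp_pos: [0.517, 0.0736, 0.189]
tool_rot: [0.699, 0.716, -0.0, 0.0]
ft_force: [1.1, 0.3, -2.3]
width: 0.0339
gripper_force: 48.5
```

Call:
move_arm:
  series: [-0.045,0,0,0,0,0,0.02,-0.09,0,0,0,0,0,0.02,-0.135,0,0,0,0,0,0.02,-0.18,0,0,0,0,0,0.02,-0.225,0,0,0,0,0,0.02,-0.27,-0.005,0,0,0,0,0.02,-0.31,-0.008,0,0,0,0,0.02,-0.335,-0.01,0,0,0,0,0.02]

```text
clock: 8.35
tcp_pos: [0.5144, -0.2624, 0.189]
tool_rot: [0.699, 0.715, -0.0, -0.0]
ft_force: [-0.2, 0.7, -2.3]
width: 0.0331
gripper_force: 48.6
```

Run:
```python
from h import *
print(telemetry.get_state()["gripper_force"]);go(.516,-.273,.042)
for n in C: snapshot(n)
b=[.516,-.273,0]
for n in C:
  for d in trace(n,"square_mid"):
    print(n,round(d["p"],2),np.array(d["box"]),proj(n,np.array([[.516,-.273,.18]])))
```

```text
48.55348885059357
shift [-0.0106  0.0014  0.147 ] turn [-0.0369  0.0315 -0.1197] at [ 0.5144 -0.2624  0.189 ] j [-0.0212  0.4287  0.56    1.7799 -0.2631  1.0084  0.6617] t 8.35 w 0.03309959526174606
scene 0.81 [112.  152.4  24.   42.8] [[103.2298 162.6536]]
scene 0.71 [411.4 239.9  25.1  34.6] [[103.2298 162.6536]]
scene 0.71 [161.8 221.7 112.   49.5] [[103.2298 162.6536]]
top 0.93 [109.8 156.7  31.6  31.3] [[424.2231 171.4411]]
top 0.57 [423.1 170.7  28.4  29. ] [[424.2231 171.4411]]
```

Call:
move_arm:
  series: [-0.011,0.001,0.03,0,0,0,0.02,-0.011,0.001,0.065,0,0,0,0.02,-0.011,0.001,0.1,0,0,0,0.02,-0.011,0.001,0.125,0,0,0,0.02,-0.011,0.001,0.137,0,0,0,0.02,-0.011,0.001,0.142,0,0,0,0.02,-0.011,0.001,0.146,0,0,0,0.02,-0.011,0.001,0.148,0,0,0,0.02]

```text
clock: 9.55
tcp_pos: [0.517, -0.2711, 0.0418]
tool_rot: [0.698, 0.716, 0.0, 0.0]
ft_force: [0.3, 0.8, -2.0]
width: 0.0337
gripper_force: 48.6
```

Run:
```python
from h import *
s=telemetry.get_state();print(s["ft_force"]);go(.516,-.273,.04)
im=[cv2.resize(snapshot(n)[...,::-1][a:a+130,b:b+170],None,fx=2.35,fy=3*.783,interpolation=cv2.INTER_CUBIC) for n,a,b in(("scene",150,80),("top",110,280))]
cv2.imwrite("pics/c4.png",cv2.hconcat(im))
```

```text
[ 0.3281  0.801  -2.0158]
shift [-0.0019 -0.0011  0.0018] turn [0.0589 0.0155 0.0174] at [ 0.517  -0.2711  0.0418] j [ 0.0786  0.6213  0.4539  1.8921 -0.3993  0.7171  0.7883] t 9.55 w 0.033743249976345806
```

View pics/c4.png

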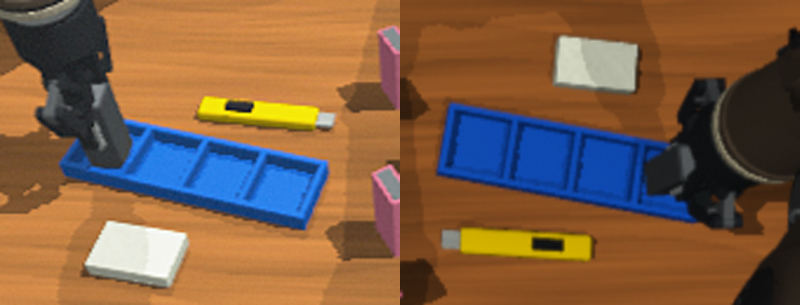

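In both views the square post hangs inside the right-end bay: at (105,140) in the scene half and at the right end of the tray in the top half. I'll lower it the last 2 mm and release.

Call:
move_arm:
  series: [-0.001,0,0.001,0,0,0,0.02,-0.001,0,0.002,0,0,0,0.02,-0.001,0,0.0025,0,0,0,0.02,-0.001,0,0.0025,0,0,0,0.02,-0.001,0,0.0025,0,0,0,0.034,-0.001,0,0.0025,0,0,0,0.05,-0.001,0,0.0025,0,0,0,0.085,-0.001,0,0.0025,0,0,0,0.085]

```text
clock: 10.65
tcp_pos: [0.5166, -0.2719, 0.0387]
tool_rot: [0.698, 0.716, -0.0, -0.0]
ft_force: [0.1, -0.6, 0.4]
width: 0.0833
gripper_force: 0.0
```

Call:
move_arm:
  series: [0,0,0,0,0,0,0.085,0,0,0,0,0,0,0.085,0,0,0,0,0,0,0.085,0,0,-0.03,0,0,0,0.085,0,0,-0.06,0,0,0,0.085,0,0,-0.1,0,0,0,0.085,0,0,-0.15,0,0,0,0.085,0.03,0,-0.16,0,0,0,0.085]

```text
clock: 11.65
tcp_pos: [0.5169, -0.2451, 0.2024]
tool_rot: [0.7, 0.714, 0.001, 0.003]
ft_force: [-0.4, -0.1, -0.9]
width: 0.0845
gripper_force: 0.0
```

Run:
```python
from h import *
go(.5165,.222,.19)
```

```text
shift [0.467  0.009  0.0109] turn [ 0.3086  0.1972 -0.221 ] at [ 0.5169 -0.2451  0.2024] j [-0.0665  0.4023  0.5738  1.7833 -0.2511  1.0228  0.6216] t 11.65 w 0.08453367949868665
```

Call:
move_arm:
  series: [0.055,0.001,0,0,0,0,0.085,0.115,0.002,0,0,0,0,0.085,0.175,0.003,0,0,0,0,0.085,0.235,0.005,0,0,0,0,0.085,0.295,0.006,0,0,0,0,0.085,0.355,0.008,0,0,0,0,0.085,0.41,0.009,0,0,0,0,0.085,0.464,0.01,0.01,0,0,0,0.085]

```text
clock: 12.65
tcp_pos: [0.5149, 0.2243, 0.1895]
tool_rot: [0.698, 0.716, 0.001, 0.0]
ft_force: [0.6, -0.0, -0.4]
width: 0.0854
gripper_force: 0.0
```

Run:
```python
from h import *
for n in C: snapshot(n)   # lets arm settle, check square
for n in C:
    for d in trace(n,"square_mid"):
        p=proj(n,np.array([[.516,-.272,.05]]))[0]
        if np.hypot(*(np.array(d["box"][:2])-p))<14: print(n,round(d["p"],2),*fit("square_mid",{n:d["region"]},[.516,-.272,.02],.005))
go(.5165,.222,.05)
```

```text
scene 0.55 [ 0.5174 -0.2711  0.1016] 0.053634677011300425
top 0.82 [ 0.5197 -0.2719 -0.0264] 0.05666882137470375
shift [-0.0009  0.0024  0.1383] turn [-0.0418  0.0414  0.1501] at [0.5142 0.2229 0.1883] j [-0.8363  0.387   0.4501  1.8156 -0.198   0.9843 -0.2782] t 12.85 w 0.08518723182099693
```

Call:
move_arm:
  series: [-0.001,0.002,0.035,0,0,0,0.085,-0.001,0.002,0.075,0,0,0,0.085,-0.001,0.002,0.11,0,0,0,0.085,-0.001,0.002,0.13,0,0,0,0.085,-0.001,0.002,0.138,0,0,0,0.085,-0.001,0.002,0.138,0,0,0,0.085,-0.001,0.002,0.138,0,0,0,0.02,-0.001,0.002,0.138,0,0,0,0.02]

```text
clock: 13.85
tcp_pos: [0.5172, 0.2214, 0.0517]
tool_rot: [0.698, 0.716, 0.001, 0.0]
ft_force: [0.2, 0.8, 0.3]
width: 0.0506
gripper_force: 0.0
```

Call:
move_arm:
  series: [0,0,0,0,0,0,0.02,0,0,0,0,0,0,0.02,0,0,0,0,0,0,0.02,0,0,-0.01,0,0,0,0.02,0,0,-0.03,0,0,0,0.02,0,0,-0.07,0,0,0,0.02,0,0,-0.11,0,0,0,0.02,0,0,-0.14,0,0,0,0.02]

```text
clock: 14.85
tcp_pos: [0.5169, 0.2211, 0.1931]
tool_rot: [0.699, 0.716, 0.001, 0.0]
ft_force: [0.5, 0.9, -1.7]
width: 0.0406
gripper_force: 60.8
```

Run:
```python
from h import *
print(telemetry.get_state()["gripper_force"]);snapshot("scene")
go(.5295,-.2103,.19)
for d in trace("scene","hex_mid"): print(round(d["p"],2),np.array(d["box"]),proj("scene",np.array([[.5165,.222,.055],[.5165,.222,.195]])))
```

```text
60.7616651058197
shift [-0.4322  0.0006  0.0053] turn [ 0.3111 -0.179  -0.0128] at [0.5186 0.2217 0.1966] j [-0.8379  0.3806  0.4604  1.8036 -0.1989  0.9966 -0.2746] t 14.9 w 0.04047606387561763
0.61 [341.8 164.6  22.3  40.5] [[332.7602 207.9831]
 [342.6477 163.157 ]]
```

View it.

Run:
```python
from h import *
im=[cv2.resize(snapshot(n)[...,::-1][a:a+100,b:b+100],None,fx=4,fy=4,interpolation=cv2.INTER_CUBIC) for n,a,b in(("scene",120,290),("top",120,130))]
cv2.imwrite("pics/c5.png",cv2.hconcat(im))
s=telemetry.get_state();print(s["width"],s["ft_force"],s["torque"])
```

```text
0.04064443200582476 [-0.3942 -0.8699 -1.1059] [-0.0355 -0.0112 -0.0128]
```

View pics/c5.png

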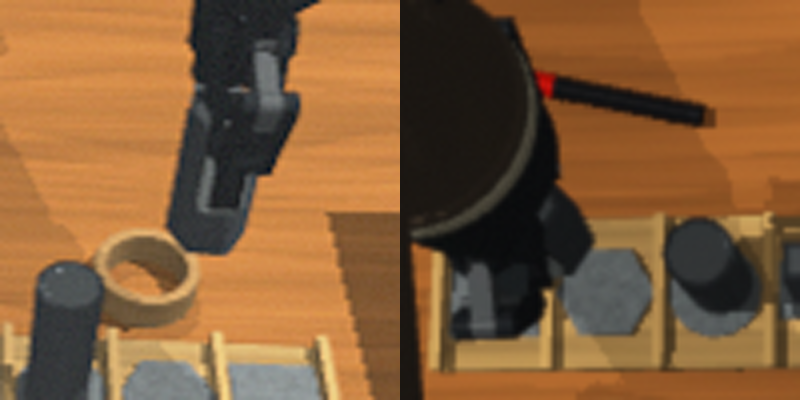

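The hex is held upright with no visible tilt, at (215,180) in the left half. The 40.5 mm opening suggests it sits turned in the jaws, held across its edges. I'll carry it gently.

Call:
move_arm:
  series: [-0.015,0,0,0,0,0,0.02,-0.04,0,0,0,0,0,0.02,-0.075,0,0,0,0,0,0.02,-0.11,0,0,0,0,0,0.02,-0.145,0,0,0,0,0,0.02,-0.18,0,0,0,0,0,0.02,-0.215,0,0,0,0,0,0.02,-0.25,0,0,0,0,0,0.02]

```text
clock: 16.05
tcp_pos: [0.5215, -0.0311, 0.1898]
tool_rot: [0.699, 0.715, -0.001, -0.001]
ft_force: [0.2, -0.2, -1.4]
width: 0.0403
gripper_force: 60.8
```

Call:
move_arm:
  series: [-0.035,0,0,0,0,0,0.02,-0.07,0,0,0,0,0,0.02,-0.105,0,0,0,0,0,0.02,-0.135,0,0,0,0,0,0.02,-0.16,0,0,0,0,0,0.02,-0.178,0,0,0,0,0,0.02,-0.182,0,0,0,0,0,0.02,-0.182,0,0,0,0,0,0.02]

```text
clock: 17.05
tcp_pos: [0.5269, -0.2102, 0.1905]
tool_rot: [0.698, 0.716, -0.0, -0.0]
ft_force: [-0.2, 0.3, -1.1]
width: 0.0404
gripper_force: 60.8
```

Run:
```python
from h import *
s=telemetry.get_state();print(s["gripper_force"],s["width"])
for n in C: snapshot(n)
go(.5295,-.2103,.042)
for n in C:
    for d in trace(n,"hex_mid")[:3]: print(n,round(d["p"],2),np.array(d["box"]),proj(n,np.array([[*s["tcp_pos"][:2],s["tcp_pos"][2]+.005]])))
```

```text
60.773781538009644 0.04044388583932525
shift [-0.001   0.0023  0.1486] turn [-0.0173 -0.0441  0.0926] at [ 0.5272 -0.2095  0.1906] j [-0.1202  0.4097  0.5589  1.8024 -0.2541  1.0019  0.5654] t 17.15 w 0.040550730307528725
scene 0.9 [132.8 165.6  25.9  43.4] [[129.3765 161.436 ]]
top 0.71 [389.5 163.1  24.7  29.4] [[393.9087 164.9144]]
```

Call:
move_arm:
  series: [-0.001,0.002,0.03,0,0,0,0.02,-0.001,0.002,0.065,0,0,0,0.02,-0.001,0.002,0.1,0,0,0,0.02,-0.001,0.002,0.125,0,0,0,0.02,-0.001,0.002,0.137,0,0,0,0.02,-0.001,0.002,0.142,0,0,0,0.02,-0.001,0.002,0.145,0,0,0,0.02,-0.001,0.002,0.147,0,0,0,0.02]

```text
clock: 18.25
tcp_pos: [0.5297, -0.2117, 0.0444]
tool_rot: [0.698, 0.716, 0.0, 0.001]
ft_force: [-0.7, 0.0, -0.7]
width: 0.0401
gripper_force: 60.8
```

Run:
```python
from h import *
s=telemetry.get_state();print(s["ft_force"]);go(.5295,-.2103,.041)
im=[cv2.resize(snapshot(n)[...,::-1][a:a+100,b:b+100],None,fx=4,fy=4,interpolation=cv2.INTER_CUBIC) for n,a,b in(("scene",160,90),("top",130,340))]
cv2.imwrite("pics/c6.png",cv2.hconcat(im))
```

```text
[-0.6683  0.0197 -0.6667]
shift [ 0.0014 -0.0002  0.0034] turn [0.071  0.0136 0.0198] at [ 0.5297 -0.2117  0.0444] j [-0.0293  0.6004  0.4526  1.9245 -0.3927  0.7027  0.6825] t 18.25 w 0.04013736775565202
```

View pics/c6.png

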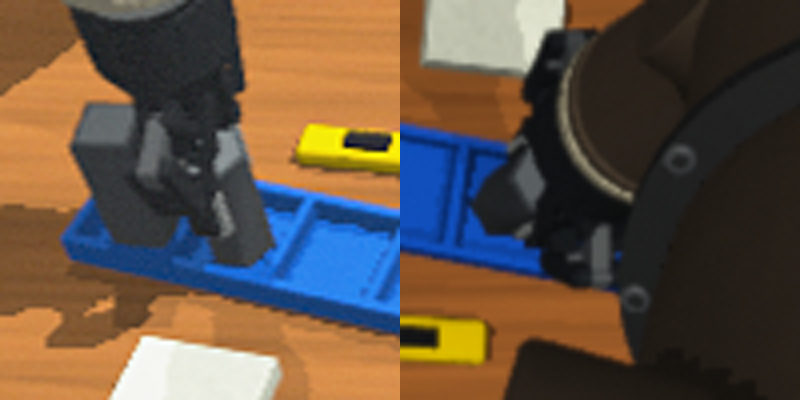

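The hex is inside the second bay from the right, at (245,235) in the scene half, clear of the square post and the walls. I'll lower it and release.

Call:
move_arm:
  series: [0.001,0,0.001,0,0,0,0.02,0.001,0,0.002,0,0,0,0.02,0.001,0,0.003,0,0,0,0.02,0.001,0,0.004,0,0,0,0.02,0.001,0,0.0045,0,0,0,0.02,0.001,0,0.0045,0,0,0,0.02,0.001,0,0.0045,0,0,0,0.02,0.001,0,0.0045,0,0,0,0.02]

```text
clock: 19.35
tcp_pos: [0.5293, -0.2106, 0.0416]
tool_rot: [0.699, 0.716, 0.001, 0.0]
ft_force: [-8.9, 4.3, 28.8]
width: 0.0403
gripper_force: 63.4
```

Run:
```python
from h import *
s=telemetry.get_state();print(s["ft_force"],s["torque"])
```

```text
[-8.85    4.2971 28.7944] [1.013  1.9772 0.034 ]
```

Call:
move_arm:
  series: [0,0,-0.001,0,0,0,0.02,0,0,-0.0015,0,0,0,0.02,0,0,-0.0015,0,0,0,0.02,0,0,-0.0015,0,0,0,0.042,0,0,-0.0015,0,0,0,0.05,0,0,-0.0015,0,0,0,0.085,0,0,-0.0015,0,0,0,0.085,0,0,-0.0015,0,0,0,0.085]

```text
clock: 20.35
tcp_pos: [0.5291, -0.2107, 0.0407]
tool_rot: [0.698, 0.716, -0.0, -0.0]
ft_force: [0.3, -0.4, -0.1]
width: 0.0847
gripper_force: 0.0
```

Call:
move_arm:
  series: [0,0,0,0,0,0,0.085,0,0,-0.02,0,0,0,0.085,0,0,-0.05,0,0,0,0.085,0,0,-0.09,0,0,0,0.085,0,0,-0.14,0,0,0,0.085,0.03,0,-0.15,0,0,0,0.085,0.09,0,-0.15,0,0,0,0.085,0.15,0,-0.15,0,0,0,0.085]

```text
clock: 21.35
tcp_pos: [0.5254, -0.0594, 0.1912]
tool_rot: [0.699, 0.715, 0.0, 0.0]
ft_force: [0.7, 0.6, -0.7]
width: 0.0851
gripper_force: 0.0
```

Run:
```python
from h import *
for n in C: snapshot(n)
for n in C:
    for d in trace(n,"hex_mid"):
        p=proj(n,np.array([[.5295,-.21,.045]]))[0]
        if np.hypot(*(np.array(d["box"][:2])-p))<14: print(n,round(d["p"],2),*fit("hex_mid",{n:d["region"]},[.5295,-.21,.0],.005))
go(.518,.158,.19)
```

```text
scene 0.67 [ 0.5289 -0.2096 -0.0117] 0.056255625562556255
shift [ 0.2173 -0.0015  0.0009] turn [-0.0011 -0.0194  0.206 ] at [ 0.5255 -0.0592  0.1908] j [-0.4077  0.342   0.55    1.8933 -0.2153  0.9647  0.2676] t 21.55 w 0.08526841927505083
```

Call:
move_arm:
  series: [0.05,0,0,0,0,0,0.085,0.1,-0.001,0,0,0,0,0.085,0.15,-0.001,0,0,0,0,0.085,0.19,-0.001,0,0,0,0,0.085,0.21,-0.001,0,0,0,0,0.085,0.217,-0.001,0,0,0,0,0.085,0.217,-0.001,0.005,0,0,0,0.085,0.217,-0.001,0.01,0,0,0,0.085]

```text
clock: 22.55
tcp_pos: [0.5195, 0.1543, 0.1805]
tool_rot: [0.699, 0.715, -0.0, 0.0]
ft_force: [-0.3, -1.0, 0.6]
width: 0.085
gripper_force: 0.0
```

Run:
```python
from h import *
go(.518,.158,.052)
```

```text
shift [ 0.0038 -0.0014  0.1285] turn [ 0.      0.0346 -0.1337] at [0.5195 0.1543 0.1805] j [-0.7544  0.3696  0.4889  1.872  -0.2093  0.9507 -0.1495] t 22.55 w 0.08500052310854603
```

Call:
move_arm:
  series: [0.002,-0.001,0.03,0,0,0,0.085,0.002,-0.001,0.07,0,0,0,0.085,0.002,-0.001,0.1,0,0,0,0.085,0.002,-0.001,0.12,0,0,0,0.085,0.002,-0.001,0.128,0,0,0,0.085,0.002,-0.001,0.128,0,0,0,0.085,0.002,-0.001,0.128,0,0,0,0.02,0.002,-0.001,0.128,0,0,0,0.02]

```text
clock: 23.55
tcp_pos: [0.5187, 0.1584, 0.0536]
tool_rot: [0.698, 0.716, 0.001, 0.0]
ft_force: [-0.2, -0.5, 0.1]
width: 0.0507
gripper_force: 0.0
```

Call:
move_arm:
  series: [0,0,0,0,0,0,0.02,0,0,0,0,0,0,0.02,0,0,0,0,0,0,0.02,0,0,-0.01,0,0,0,0.02,0,0,-0.03,0,0,0,0.02,0,0,-0.07,0,0,0,0.02,0,0,-0.11,0,0,0,0.02,0,0,-0.14,0,0,0,0.02]

```text
clock: 24.55
tcp_pos: [0.5185, 0.1581, 0.1951]
tool_rot: [0.699, 0.716, 0.001, 0.0]
ft_force: [0.5, -0.2, -1.8]
width: 0.037
gripper_force: 59.9
```

Run:
```python
from h import *
s=telemetry.get_state();print(s["gripper_force"],s["width"]);snapshot("scene");snapshot("top")
go(.543,-.1477,.19)
for n in C:
  for d in trace(n,"round_mid")[:2]: print(n,round(d["p"],2),np.array(d["box"]),proj(n,np.array([[.518,.158,.063],[.518,.158,.203]])))
```

```text
59.9482136964798 0.03703223805170011
shift [-0.3068  0.0156  0.0058] turn [ 0.3109 -0.1453  0.001 ] at [0.52   0.1586 0.1965] j [-0.7727  0.3511  0.502   1.8541 -0.2017  0.9803 -0.1604] t 24.65 w 0.03651935250372058
scene 0.68 [310.8 162.2  19.8  44.4] [[305.1792 205.451 ]
 [311.2246 159.9655]]
scene 0.46 [123.6 204.2  28.2  35.5] [[305.1792 205.451 ]
 [311.2246 159.9655]]
```

Call:
move_arm:
  series: [-0.02,0,0,0,0,0,0.02,-0.055,0.002,0,0,0,0,0.02,-0.1,0.005,0,0,0,0,0.02,-0.145,0.008,0,0,0,0,0.02,-0.19,0.011,0,0,0,0,0.02,-0.235,0.014,0,0,0,0,0.02,-0.275,0.016,0,0,0,0,0.02,-0.304,0.017,0,0,0,0,0.02]

```text
clock: 25.75
tcp_pos: [0.5409, -0.1488, 0.1918]
tool_rot: [0.7, 0.715, -0.001, -0.001]
ft_force: [-0.1, -0.1, -1.6]
width: 0.0367
gripper_force: 60.0
```

Run:
```python
from h import *
for i in range(2):snapshot("scene")
go(.543,-.1477,.044)
```

```text
shift [0.0035 0.0027 0.1479] turn [-0.1124  0.1399 -0.3753] at [ 0.5407 -0.1509  0.192 ] j [-0.242   0.4003  0.5723  1.8155 -0.25    1.      0.4482] t 25.85 w 0.03694736136138275
```

Call:
move_arm:
  series: [0.003,0.002,0.03,0,0,0,0.02,0.003,0.002,0.065,0,0,0,0.02,0.003,0.002,0.1,0,0,0,0.02,0.003,0.002,0.125,0,0,0,0.02,0.003,0.002,0.137,0,0,0,0.02,0.003,0.002,0.142,0,0,0,0.02,0.003,0.002,0.145,0,0,0,0.02,0.003,0.002,0.147,0,0,0,0.02]

```text
clock: 26.85
tcp_pos: [0.5449, -0.1423, 0.0463]
tool_rot: [0.698, 0.716, 0.0, 0.0]
ft_force: [-0.2, -0.1, -0.1]
width: 0.037
gripper_force: 60.0
```

Run:
```python
from h import *
s=telemetry.get_state();print(s["ft_force"]);go(.543,-.1477,.043)
im=[cv2.resize(snapshot(n)[...,::-1][a:a+100,b:b+100],None,fx=4,fy=4,interpolation=cv2.INTER_CUBIC) for n,a,b in(("scene",160,110),("top",130,320))]
cv2.imwrite("pics/c7.png",cv2.hconcat(im))
```

```text
[-0.1931 -0.0992 -0.0832]
shift [-0.0053 -0.0021  0.0033] turn [0.0656 0.0059 0.0134] at [ 0.5449 -0.1423  0.0463] j [-0.1615  0.5894  0.4586  1.9417 -0.3935  0.6974  0.56  ] t 26.85 w 0.03696263372564343
```

View pics/c7.png

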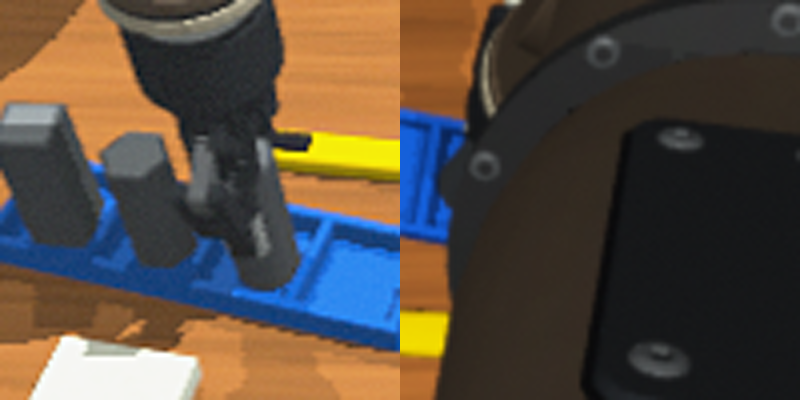

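The round post is in the third bay, at (270,230), but about 5 mm too near the divider at (310,250). I'll shift it 5 mm, then lower it. Square and hex stand upright behind it.

Call:
move_arm:
  series: [-0.003,-0.002,0,0,0,0,0.02,-0.005,-0.002,0,0,0,0,0.02,-0.005,-0.002,0.001,0,0,0,0.02,-0.005,-0.002,0.002,0,0,0,0.02,-0.005,-0.002,0.003,0,0,0,0.02,-0.005,-0.002,0.003,0,0,0,0.02,-0.005,-0.002,0.003,0,0,0,0.02,-0.005,-0.002,0.003,0,0,0,0.02]

```text
clock: 27.95
tcp_pos: [0.5427, -0.1473, 0.0435]
tool_rot: [0.699, 0.716, 0.0, 0.0]
ft_force: [-2.8, 1.2, 9.0]
width: 0.0369
gripper_force: 61.4
```

Run:
```python
from h import *
s=telemetry.get_state();print(s["ft_force"],s["torque"]);go(.543,-.1477,.043)
```

```text
[-2.7737  1.1586  9.0194] [0.2027 0.717  0.0024]
shift [-0.0004  0.0003  0.0005] turn [ 0.0267 -0.0217  0.0064] at [ 0.5427 -0.1473  0.0435] j [-0.1495  0.5927  0.4552  1.9447 -0.396   0.6917  0.5716] t 27.95 w 0.03693742311025839
```

Touching the floor with about 9 N. I'll release and go to the flat bar.

Call:
move_arm:
  series: [0,0,-0.0005,0,0,0,0.02,0,0,-0.0005,0,0,0,0.038,0,0,-0.0005,0,0,0,0.05,0,0,-0.0005,0,0,0,0.085,0,0,-0.0005,0,0,0,0.085,0,0,-0.0005,0,0,0,0.085,0,0,-0.0005,0,0,0,0.085,0,0,-0.02,0,0,0,0.085]

```text
clock: 28.95
tcp_pos: [0.5416, -0.147, 0.062]
tool_rot: [0.699, 0.716, -0.001, -0.001]
ft_force: [1.1, 0.3, -0.3]
width: 0.0852
gripper_force: 0.0
```

Call:
move_arm:
  series: [0,0,-0.03,0,0,0,0.085,0,0,-0.08,0,0,0,0.085,0,0,-0.125,0,0,0,0.085,0.03,-0.003,-0.13,0,0,0,0.085,0.08,-0.008,-0.13,0,0,0,0.085,0.14,-0.014,-0.13,0,0,0,0.085,0.2,-0.02,-0.13,0,0,0,0.085,0.239,-0.023,-0.12,0,0,0,0.085]

```text
clock: 29.95
tcp_pos: [0.5135, 0.0944, 0.1832]
tool_rot: [0.697, 0.717, 0.001, -0.0]
ft_force: [0.8, -0.3, -0.0]
width: 0.0851
gripper_force: 0.0
```

Run:
```python
from h import *
for n in C: snapshot(n)
for n in C:
    for d in trace(n,"round_mid"):
        p=proj(n,np.array([[.543,-.148,.053]]))[0]
        if np.hypot(*(np.array(d["box"][:2])-p))<12: print(n,round(d["p"],2),*fit("round_mid",{n:d["region"]},[.543,-.148,.0],.005))
go(.5145,.0946,.05)
```

```text
scene 0.55 [ 0.5424 -0.1479  0.0371] 0.041658917612051316
top 0.64 [ 0.5442 -0.1483  0.0422] 0.05320563979781856
shift [0.0031 0.0011 0.1327] turn [-0.0261  0.0199  0.1095] at [0.5136 0.0915 0.1827] j [-0.6831  0.3374  0.5268  1.9184 -0.2073  0.9396 -0.0316] t 30.15 w 0.08484467108361148
```

Call:
move_arm:
  series: [0.002,0.001,0.03,0,0,0,0.085,0.002,0.001,0.07,0,0,0,0.085,0.002,0.001,0.1,0,0,0,0.085,0.002,0.001,0.122,0,0,0,0.085,0.002,0.001,0.132,0,0,0,0.085,0.002,0.001,0.132,0,0,0,0.085,0.002,0.001,0.132,0,0,0,0.01,0.002,0.001,0.132,0,0,0,0.01]

```text
clock: 31.15
tcp_pos: [0.5154, 0.0932, 0.0516]
tool_rot: [0.699, 0.716, 0.001, 0.0]
ft_force: [1.1, -0.1, -0.6]
width: 0.0514
gripper_force: 0.0
```

Call:
move_arm:
  series: [0,0,0,0,0,0,0.01,0,0,0,0,0,0,0.01,0,0,0,0,0,0,0.01,0,0,0,0,0,0,0.01,0,0,-0.02,0,0,0,0.01,0,0,-0.06,0,0,0,0.01,0,0,-0.1,0,0,0,0.01,0,0,-0.14,0,0,0,0.01]

```text
clock: 32.15
tcp_pos: [0.5144, 0.093, 0.1918]
tool_rot: [0.699, 0.716, -0.0, -0.0]
ft_force: [0.7, 0.3, -1.4]
width: 0.0195
gripper_force: 61.6
```

Run:
```python
from h import *
s=telemetry.get_state();print(s["gripper_force"],s["width"]);snapshot("scene");snapshot("top")
go(.5565,-.085,.19)
for n in C:
  for d in trace(n,"flat_mid")[:4]: print(n,round(d["p"],2),np.array(d["box"]),proj(n,np.array([[.5145,.0946,.06],[.5145,.0946,.2]])))
```

```text
61.619828939437866 0.01950772961546147
shift [-0.1792  0.0352  0.0043] turn [ 0.3484 -0.1161 -0.0032] at [0.517  0.0933 0.1945] j [-0.6975  0.3265  0.5426  1.9017 -0.2047  0.9612 -0.0374] t 32.25 w 0.018842494334961244
scene 0.95 [281.6 160.9  22.9  39.6] [[277.4069 204.3881]
 [279.4978 159.1648]]
scene 0.82 [248.4 179.8  14.9  37.4] [[277.4069 204.3881]
 [279.4978 159.1648]]
scene 0.57 [246.8 242.4  20.1  35.4] [[277.4069 204.3881]
 [279.4978 159.1648]]
top 0.52 [353.9 179.8 112.5  50.9] [[235.374  187.8764]
 [231.4689 175.3062]]
```

Call:
move_arm:
  series: [-0.015,0.002,0,0,0,0,0.01,-0.045,0.008,0,0,0,0,0.01,-0.08,0.016,0,0,0,0,0.01,-0.115,0.025,0,0,0,0,0.01,-0.15,0.032,0,0,0,0,0.01,-0.172,0.036,0,0,0,0,0.01,-0.178,0.037,0,0,0,0,0.01,-0.178,0.037,0,0,0,0,0.01]

```text
clock: 33.35
tcp_pos: [0.5555, -0.0842, 0.19]
tool_rot: [0.699, 0.715, -0.001, -0.001]
ft_force: [0.1, 0.3, -1.6]
width: 0.0193
gripper_force: 61.7
```

Run:
```python
from h import *
for i in range(2):snapshot("scene")
go(.5565,-.085,.044)
```

```text
shift [-0.0023  0.0008  0.1463] turn [-0.0557 -0.0351  0.0813] at [ 0.5557 -0.0828  0.1903] j [-0.3632  0.4031  0.572   1.8162 -0.256   0.9974  0.3381] t 33.45 w 0.019190083245953286
```

Call:
move_arm:
  series: [-0.002,0.001,0.03,0,0,0,0.01,-0.002,0.001,0.065,0,0,0,0.01,-0.002,0.001,0.1,0,0,0,0.01,-0.002,0.001,0.125,0,0,0,0.01,-0.002,0.001,0.136,0,0,0,0.01,-0.002,0.001,0.141,0,0,0,0.01,-0.002,0.001,0.144,0,0,0,0.01,-0.002,0.001,0.146,0,0,0,0.01]

```text
clock: 34.45
tcp_pos: [0.5577, -0.0859, 0.0454]
tool_rot: [0.698, 0.716, 0.0, 0.0]
ft_force: [-0.2, 0.0, -1.0]
width: 0.0193
gripper_force: 61.7
```

Run:
```python
from h import *
s=telemetry.get_state();print(s["ft_force"])
cv2.imwrite("pics/c8.png",cv2.resize(snapshot("scene")[...,::-1][150:270,90:250],None,fx=4,fy=4,interpolation=cv2.INTER_CUBIC))
go(.5565,-.085,.041)
```

```text
[-0.2015  0.0442 -0.9556]
shift [ 0.0009 -0.001   0.0041] turn [ 0.0534 -0.0036  0.014 ] at [ 0.5575 -0.0859  0.0451] j [-0.2664  0.5933  0.4628  1.9403 -0.3995  0.6975  0.4628] t 34.5 w 0.019394000818728684
```

View pics/c8.png

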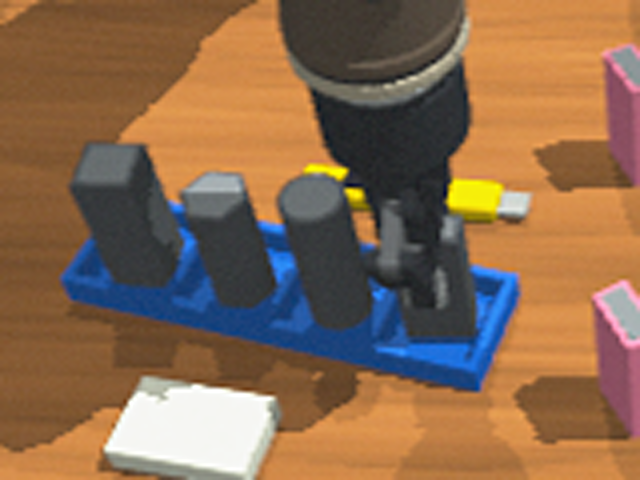

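The flat bar hangs over the middle of the left-end bay, at (440,310), and the other three stand upright in theirs. I'll lower it to contact.

Call:
move_arm:
  series: [0,-0.001,0.001,0,0,0,0.01,0,-0.001,0.002,0,0,0,0.01,0,-0.001,0.003,0,0,0,0.01,0,-0.001,0.0035,0,0,0,0.01,0,-0.001,0.004,0,0,0,0.01,0,-0.001,0.004,0,0,0,0.01,0,-0.001,0.004,0,0,0,0.01,0,-0.001,0.004,0,0,0,0.01]

```text
clock: 35.5
tcp_pos: [0.5562, -0.086, 0.0411]
tool_rot: [0.699, 0.716, 0.0, 0.0]
ft_force: [-1.4, 1.5, 5.5]
width: 0.0194
gripper_force: 62.5
```

Call:
move_arm:
  series: [0,0,0,0,0,0,0.019,0,0,0,0,0,0,0.028,0,0,0,0,0,0,0.045,0,0,0,0,0,0,0.085,0,0,0,0,0,0,0.085,0,0,0,0,0,0,0.085,0,0,0,0,0,0,0.085,0,0,-0.02,0,0,0,0.085]

```text
clock: 36.5
tcp_pos: [0.555, -0.0857, 0.0599]
tool_rot: [0.698, 0.716, -0.001, -0.001]
ft_force: [0.3, -0.8, -0.4]
width: 0.0848
gripper_force: 0.0
```

Call:
move_arm:
  series: [0,0,-0.03,0,0,0,0.085,0,0,-0.08,0,0,0,0.085,0,0,-0.13,0,0,0,0.085,0.05,-0.01,-0.15,0,0,0,0.085,0.1,-0.02,-0.15,0,0,0,0.085,0.16,-0.03,-0.15,0,0,0,0.085,0.2,-0.03,-0.15,0,0,0,0.085,0.2,-0.03,-0.15,0,0,0,0.085]

```text
clock: 37.5
tcp_pos: [0.5207, 0.1174, 0.2106]
tool_rot: [0.696, 0.718, 0.0, -0.001]
ft_force: [0.1, -0.6, -0.2]
width: 0.085
gripper_force: 0.0
```

Run:
```python
from h import *
im={n:snapshot(n) for n in C}
reg={}
for name in SH:
    if name=="carrier":continue
    q={"square_mid":[.516,-.273,0],"hex_mid":[.5295,-.2103,0],"round_mid":[.543,-.1477,0],"flat_mid":[.5565,-.085,0]}[name]
    for n in C:
        p=proj(n,np.array([[*q[:2],.05]]))[0]
        for d in trace(n,name):
            if np.hypot(*(np.array(d["box"][:2])-p))<12: print(name,n,*fit(name,{n:d["region"]},q,.005));break
cv2.imwrite("pics/c9.png",cv2.hconcat([cv2.resize(im[n][...,::-1][a:a+110,b:b+130],None,fx=3,fy=3,interpolation=cv2.INTER_CUBIC) for n,a,b in(("scene",160,90),("top",130,290))]))
s=telemetry.get_state();print(s["clock"],s["tcp_pos"])
```

```text
square_mid scene [ 0.5166 -0.2717  0.1978] 0.0757380153197349
square_mid top [ 0.5192 -0.2712  0.0061] 0.04878313776618859
round_mid scene [ 0.5442 -0.1462  0.1128] 0.11395304447413623
round_mid top [ 0.5441 -0.1488  0.0623] 0.12146422628951747
hex_mid scene [ 0.5315 -0.2082 -0.0444] 0.09221038615179755
hex_mid top [ 0.5313 -0.2098 -0.0854] 0.04419052863436124
flat_mid scene [ 0.5558 -0.0849  0.036 ] 0.02750906892382099
flat_mid top [ 0.5587 -0.0858  0.0899] 0.07617874736101338
38.0 [0.5214 0.1126 0.2108]
```

View pics/c9.png

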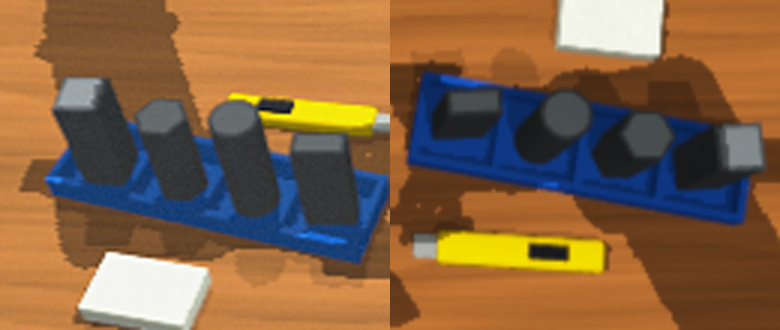

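All four posts stand upright, one per bay. From the right end they are square, hex, round and flat, each within about 4 mm of its bay centre, and the arm is clear. I'll hand in.

```bash
python3 -c "
from cell import arm
print(arm.finish_job())"
```

```text
the job is handed in; nothing more can be done
None
```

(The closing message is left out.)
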